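Load the specimen carrier under the leaf spring

ROBOT

A 6-joint arm with a two-finger parallel gripper is mounted at the origin on the work surface. World frame = base frame: x ahead of the robot, y to its left, z up, the work surface at z = 0. Lengths are in m, angles in rad, forces in N, time in s.
With the tool pointing down it reaches from about 0.275 to 0.775 m from the base axis. Payload 14.6 kg.
Tool frame: the origin (TCP) lies at the very end of the fingers, on their centre line; the grasp point (between the pads) lies 19 mm behind it; z points along the fingers, y is the direction in which the jaws open and shut (so a half turn about z gives the same grasp; the last joint's range is limited). The gripper opens to 85 mm and grips with 20 to 120 N. Pads are 22 mm wide; open, the fingers measure 114 mm over their backs; the gripper's body (76 mm by 85 mm) begins 54 mm behind the grasp point. The pads swing forward as they close: fully open they stand 13 mm farther back than shut.
Start: joints at [-1.334, 0.263, -0.048, 1.259, 0, 1.415], TCP at [0.2, -0.485, 0.231] pointing down, gripper open.
Joint ranges: [-2.65, 2.65], [-0.89, 1.7], [-1.18, 1.37], [-2.13, 2.11], [-1.35, 1.29], [-3.14, 3.14]. Speed limits (rad/s): [1.89, 1.89, 2.57, 2.79, 3.14, 3.14].

INTERFACE

Orientations are given as a rotation vector (axis times angle).
In Python, from station import * gives the robot as it stands.
- The arm moves only by the tool arm_command, never from a script. Its argument "deltas" is one flat list of numbers, 7 for each row, row after row: the closure, from -1 (fully open) to 1 (shut), then the shift along the tool's x, y, z in mm, then the turn, a rotation vector about the tool's x, y, z in rad. In form: [fingers, tx, ty, tz, ax, ay, az, fingers, tx, ty, tz, ax, ay, az, ...]. A call has exactly 5 rows; each row shifts and turns the commanded pose from where the row before left it, along the tool's axes as they then stand; what a row does not reach is not made up. A row lasts 1/8 s, in which the tool goes at most 62.5 mm and 10.7 degrees, less where a joint would pass 70% of its speed; a pose out of reach is approached as far as the arm can. A call with a gripper value outside its range is refused whole. The fingers move at their own pace and stop on an object; "squeeze" is the grip in N (left out, the last holds). Time passes only in rows, so rows that do not move let the fingers close, or fill a call up. It gives the time, the measured TCP pose, the force and the opening at its end, in the units of the state.
- get_obs(): the state, without advancing time (a new reading comes with each control period).
- get_image(name): name is "side" or "top" or "wrist"; returns the picture (420x560x3 uint8, blue, green, red); there is no depth.
- camera_info(name): a dict with "intrinsics" (3x3 intrinsics, pixels), "k1" (the pictures are not rectified: a ray, as slopes to the right and down, at radius r is drawn at 1 + k1 r^2 times it, then the intrinsics apply), "extrinsics" (4x4, takes a point from world to camera coordinates). Camera axes: x right, y up, looking along -z (the intrinsics and any distortion apply to the point x, -y, -z); pixel columns grow to the right and rows downward; lengths in m; the calibration is good to about 2 mm. A picture is of the moment at which its call begins: read the wrist's pose just before it. camera_info takes no time and is no camera call; for the wrist camera it gives the pose at the moment of the call.
- close_job(): hands the job in, once; it reports no verdict.
The state is a dict: "clock": time; "joint_positions": joint angles; "qd": joint speeds; "effort": joint torques, N m; "tcp_pos": TCP position; "eef_rot": TCP orientation; "contact_force": force on the tool from outside, world axes, zero at the start; "moment": the same for the moment, N m; "opening": finger opening in m.
Only numpy, scipy, OpenCV 4.12 (cv2) and the standard library are available. Lean on these libraries where they do the work, as an engineer would, in place of code of your own. Each camera call takes 0.05 s, during which the arm holds its last target. There are 200 camera calls.

TASK

Press the blue specimen carrier down on its black tail pad until it lies flat on the bed of the track, and keep pressing it down while you push it under the bridge and the leaf spring until it is fully home against the red end stop and the brass lift pad has sprung up behind it. Then let go and leave it there. Use the fingertips only: do not lift or pinch the carrier, and leave the sample puck, the bottle and the mouse alone.

Things in the scene. Friction and masses are not known exactly. Their poses are not given: they have to be found in the camera images.
- track: Fixed aluminium loading track, base 245 x 92 mm; origin under its centre, x along the way the carrier is pushed. Channel 54 mm wide, dark steel bed 20 mm and side walls 30 mm above the counter. Red end stop's face at x = 103 mm. Polished, slippery
- bridge_edge (a point): Middle of the grey bridge bar's lower entry edge, at track x = 40 mm, 34.5 mm above the counter. The bar crosses the channel from x = 40 to 54 mm, top 44.5 mm above the counter. The carrier goes under it only when pressed down to within 2.5 mm of the bed
- carrier: Loose blue plate 120 x 50 x 12 mm, about 0.25 kg; origin under its centre, x to its nose (as the track's x). Starts on the raised lift pad, underside 26 mm above the counter, about 75 mm short of home. An orange rib 8.5 mm high crosses its top; a fingertip can push on its rear face, 22 mm behind the origin. Home: origin at track x = 43 mm, 20 mm above the counter; the rib stays before the bridge
- bay (a point): Centre of the black tail pad on the carrier's top, the place to press: 40 mm behind its origin; 38 mm above the counter at the start, 32 mm when pressed flat. The pad is 34 mm along x, 44 mm across; from this point it is 18 mm forward to the orange rib's rear face and 20 mm back to the tail edge
- pad (a joint): Sprung brass lift pad, 63 x 20 mm, in the bed at track x = -87 to -24 mm. Value: how far it is pressed down, m: 0 = fully up, top 6 mm above the bed; 0.006 = level with the bed; limit 0.008. Pushes up with about 7 N at 0, 13 N when level. Springs up behind the carrier's tail when the carrier is home
- leaf (a joint): Copper-coloured leaf spring with two prongs, sloping down from the bridge, track x = 54 to 93 mm. Value: angle its prongs are raised, rad: 0 at rest, tips about 5 mm lower than the top of a carrier lying on the bed; about 0.13 on the carrier, pressing on it with about 8 N
- puck_center (a point): Bystander: green round mounted sample, 32 mm across, 22 mm high, standing on the counter; its centre
- bottle_center (a point): Bystander: small amber bottle with red cap, 44 mm across, 90 mm high, standing on the counter; its centre
- mouse_center (a point): Bystander: grey computer mouse, 100 x 56 x 24 mm, on the counter; its centre

How it is judged:
By the outcome, as a careful person would: the job done as asked, in the order asked, and still so for the second after the job is handed in, with the robot touching nothing.
It also fails if it takes over 35 s, if anything falls off the work surface, if the arm or the gripper's body presses on something with over 40 N, if the wrist force passes 120 N, or if a joint passes its speed limit or range.

## Working session

There is one attempt and no reset: what is moved stays moved. The work goes in short steps, Python scripts to look and compute and a tool call to move; the robot and the scene stay as the last step left them, time stands still between calls to the robot, and variables do not carry over. Pictures are saved under pics/ and viewed, about 8 in all and at most 12, crops included, and the job is handed in when it is done.

Besides the shell and the picture viewer there is one more tool, called after "Call:" as name(argument=value, ...) on one line, values as JSON. arm_command: Moves the arm, as the interface text tells. Its arguments: {"type":"object","properties":{"deltas":{"type":"array"},"squeeze":{"type":"number"}},"required":["deltas"]}

```bash
mkdir -p pics; python3 - <<'E'
from station import *
import cv2
print(get_obs())
for n in("top","side"):
    cv2.imwrite(f"pics/{n}0.png",get_image(n)); c=camera_info(n); print(n,c)
E
```

```text
{'clock': 0.0, 'joint_positions': array([-1.33428743e+00,  2.63530307e-01, -4.89463152e-02,  1.25940589e+00,
        1.41514962e-05,  1.41552554e+00]), 'qd': array([ 0.00204661, -0.00187639,  0.00101475, -0.00072803,  0.00093117,
       -0.00015411]), 'effort': array([ 1.95990418e-03, -6.37619519e+01,  3.84565043e+01,  1.37103969e-02,
       -1.01765431e-05,  2.03646619e-05]), 'tcp_pos': array([ 0.20040927, -0.48493939,  0.23081783]), 'eef_rot': array([-3.08044416e+00, -6.11266450e-01,  4.70571863e-05]), 'contact_force': array([0.48400627, 0.24335863, 0.30826558]), 'moment': array([-0.01015917, -0.00705935,  0.03556612]), 'opening': 0.08554532173686545}
top {'intrinsics': array([[404.11972162,   0.        , 282.25422387],
       [  0.        , 404.11972162, 211.60381701],
       [  0.        ,   0.        ,   1.        ]]), 'k1': -0.003023530939982531, 'extrinsics': array([[ 0.01131111, -0.99992161, -0.00536875,  0.05663306],
       [ 0.97602903,  0.0098735 ,  0.21741628, -0.60787017],
       [-0.21734623, -0.00769927,  0.97606421, -0.78669811],
       [ 0.        ,  0.        ,  0.        ,  1.        ]])}
side {'intrinsics': array([[529.10579566,   0.        , 276.07588301],
       [  0.        , 529.10579566, 222.24523542],
       [  0.        ,   0.        ,   1.        ]]), 'k1': 0.0651159671163953, 'extrinsics': array([[ 0.97923214, -0.2021451 ,  0.01554912, -0.58187469],
       [ 0.12642264,  0.66877214,  0.73263984, -0.17915142],
       [-0.15849837, -0.71545872,  0.68043889, -0.77955237],
       [ 0.        ,  0.        ,  0.        ,  1.        ]])}
```

View pics/top0.png

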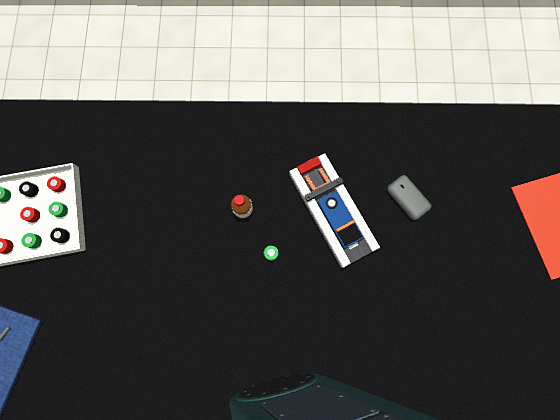

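View pics/side0.png

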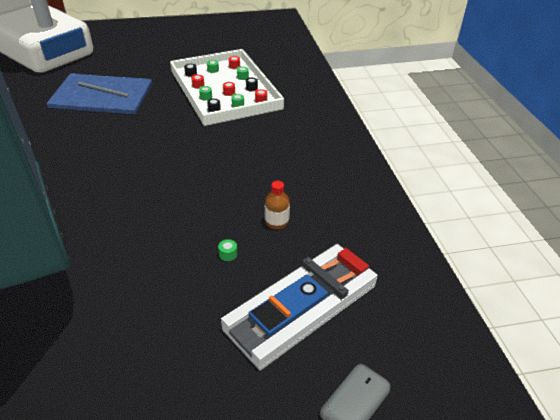

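Both views show the track pointing away from the robot. In the top view the corners are near (290,170), (325,155), (379,247), (344,266); in the side view they are near (340,247), (376,275), (260,362), (223,323). The bottle and puck are to its left and the mouse to its right. I'll fit the track pose from both views.

```bash
cat > h.py <<'E'
from station import *
import numpy as np, cv2
from scipy.optimize import least_squares
def proj(c,P):
    P=np.atleast_2d(P); q=P@c["extrinsics"][:3,:3].T+c["extrinsics"][:3,3]
    s=np.c_[q[:,0],-q[:,1]]/-q[:,2:3]; s=s*(1+c["k1"]*(s**2).sum(1,keepdims=True))
    K=c["intrinsics"]; return s*[K[0,0],K[1,1]]+K[:2,2]
def ray(c,uv,z):
    r=least_squares(lambda p:(proj(c,[p[0],p[1],z])-uv).ravel(),[.5,0]); return r.x
def T(p,L):
    L=np.atleast_2d(L); C,S=np.cos(p[2]),np.sin(p[2])
    return np.c_[p[0]+C*L[:,0]-S*L[:,1],p[1]+S*L[:,0]+C*L[:,1],L[:,2]]
E
python3 - <<'E'
from h import *
L=np.array([[.1225,.046,.03],[.1225,-.046,.03],[-.1225,-.046,.03],[-.1225,.046,.03]])
U={"top":[(290,170),(325,155),(379,247),(344,266)],"side":[(340,247),(376,275),(260,362),(223,323)]}
C={n:camera_info(n) for n in U}
for sel in (["top"],["side"],["top","side"]):
    r=least_squares(lambda p:np.concatenate([(proj(C[n],T(p,L))-U[n]).ravel() for n in sel]),[.5,-.05,.5]); print(sel,r.x,r.fun.round(1))
p=r.x
for i,uv in(("puck",(271,253)),("bottle",(240,203)),("mouse",(409,198))): print(i,ray(C["top"],uv,.022 if i!="bottle" else .09))
ims=[]
for n,(a,b) in (("top",(275,145)),("side",(215,235))):
    im=cv2.imread(f"pics/{n}0.png"); k=4 if n=="top" else 3
    h,w=(130,115) if n=="top" else (135,170)
    cr=cv2.resize(im[b:b+h,a:a+w],None,fx=k,fy=k,interpolation=cv2.INTER_CUBIC)
    pts=(proj(C[n],T(p,L))-[a,b]+.5)*k
    for q in pts: cv2.circle(cr,tuple(int(v) for v in q),3,(0,255,255),1)
    cv2.imwrite(f"pics/{n}_crop.png",cr)
E
```

```text
['top'] [ 0.62452695 -0.05049089  0.49569759] [-0.5  0.6  0.1 -2.4  1.2  0.3 -0.8  1.2]
['side'] [ 0.62480584 -0.05748488  0.50893244] [-2.5 -1.8  2.8  1.6  1.1  1.2 -1.7 -1.7]
['top', 'side'] [ 0.62494827 -0.0546023   0.5050464 ] [ 0.9  0.9  1.4 -2.5  3.5 -0.3  1.7  1.  -2.6 -2.9  2.4  0.5  0.5 -0.8
 -1.9 -3.6]
puck [0.52466621 0.08696206]
bottle [0.61943619 0.15044033]
mouse [ 0.65135095 -0.22009024]
```

View pics/top_crop.png

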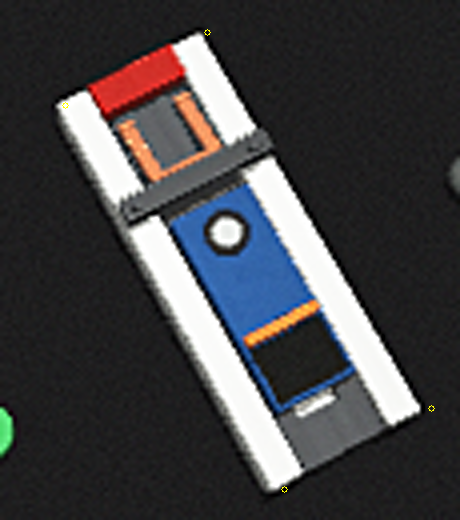

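View pics/side_crop.png

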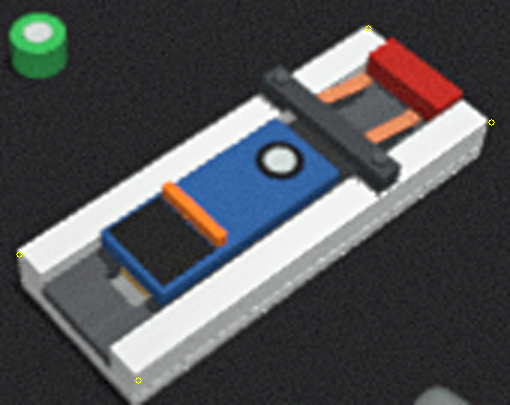

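The crops give sharper corners: the left wall's side face is visible in the top crop, and the near-right corner in the side crop should be at (138,372). I'll refine the fit, locate the tail pad and compute the first move.

```bash
cat >> h.py <<'E'
from scipy.spatial.transform import Rotation as Ro
def go(target,yaw):
    o=get_obs(); R=Ro.from_rotvec(o["eef_rot"]); t=R.as_matrix()
    d=t.T@(np.array(target)-o["tcp_pos"])*1e3
    des=Ro.from_matrix(np.c_[[np.cos(yaw),np.sin(yaw),0],[np.sin(yaw),-np.cos(yaw),0],[0,0,-1]])
    print("tool mm",d.round(1),"rot",(R.inv()*des).as_rotvec().round(4))
E
python3 - <<'E'
from h import *
L=np.array([[.1225,.046,.03],[.1225,-.046,.03],[-.1225,-.046,.03],[-.1225,.046,.03]])
t=np.array([(63,101),(205,33),(420,408),(272,490)])/4-.4+[275,145]
s=np.array([(368,27),(490,122),(138,372),(20,255)])/3-.4+[215,235]
U={"top":t,"side":s}
C={n:camera_info(n) for n in U}
for sel in (["top"],["side"],["top","side"]):
    r=least_squares(lambda p:np.concatenate([(proj(C[n],T(p,L))-U[n]).ravel() for n in sel]),[.5,-.05,.5]); print(sel,r.x.round(4),r.fun.round(1))
p=r.x; np.save("track.npy",p)
for n,uv,k,o in(("top",(302,360),4,(275,145)),("side",(162,237),3,(215,235))):
    w=ray(C[n],np.array(uv)/k-.4+o,.038); c,s=np.cos(p[2]),np.sin(p[2]); d=w-p[:2]; print("bay",w,"track",c*d[0]+s*d[1],-s*d[0]+c*d[1])
b=T(p,[-.066,0,.12])[0]; print(b); go(b,p[2])
E
```

```text
['top'] [ 0.6254 -0.0507  0.4855] [-0.4  0.  -0.1 -0.6  0.3  0.7  0.1 -0.2]
['side'] [ 0.6252 -0.0529  0.5051] [ 0.  -0.2  0.3 -0.6 -0.1  1.5 -0.1 -1.1]
['top', 'side'] [ 0.6253 -0.052   0.4982] [-0.3  0.5 -0.2 -0.5  1.4  0.2  1.4 -0.3  0.4 -0.3  0.4 -0.6 -0.7  0.6
 -0.3 -2.1]
bay [ 0.56435736 -0.08354102] track -0.06862330731575564 0.00144497298393707
bay [ 0.56525662 -0.08265552] track -0.06741022729674088 0.0017931235825436945
[ 0.56735226 -0.08355679  0.12      ]
tool mm [ 492.4 -230.8  111.2] rot [-0.0009 -0.0002 -0.1064]
```

Call:
arm_command(deltas=[1,49,-23,0,0,0,-0.02,1,49,-23,0,0,0,-0.02,1,49,-23,0,0,0,-0.02,1,49,-23,0,0,0,-0.02,1,49,-23,0,0,0,-0.02], squeeze=25)

```text
clock: 0.72
tcp_pos: [0.3756, -0.2768, 0.2311]
eef_rot: [-3.047, -0.765, 0.0]
contact_force: [0.7, -0.3, -0.2]
opening: 0.0001
```

Call:
arm_command(deltas=[1,49,-23,0,0,0,0,1,49,-23,10,0,0,0,1,49,-23,20,0,0,0,1,40,-20,30,0,0,0,1,0,0,0,0,0,0])

```text
clock: 1.35
tcp_pos: [0.4975, -0.109, 0.1691]
eef_rot: [-3.043, -0.77, 0.005]
contact_force: [-0.4, -0.1, 0.1]
opening: 0.0002
```

```bash
python3 - <<'E'
from h import *
p=np.load("track.npy"); o=get_obs(); print(o["tcp_pos"],o["clock"],o["opening"])
go(T(p,[-.066,0,.12])[0],p[2])
c=camera_info("wrist"); print(c); im=get_image("wrist")
np.save("wc.npy",c["extrinsics"])
cv2.imwrite("pics/wrist1.png",im)
E
```

```text
[ 0.49750764 -0.10899231  0.16914073] 1.35 0.00017777185773829756
tool mm [73.6 11.  48.9] rot [-0.0031  0.0022 -0.0028]
{'intrinsics': array([[378.76452179,   0.        , 272.25197711],
       [  0.        , 378.76452179, 209.23740781],
       [  0.        ,   0.        ,   1.        ]]), 'k1': -0.09429270291403644, 'extrinsics': array([[ 0.47663365, -0.87909201, -0.00419628, -0.33199134],
       [ 0.84808966,  0.46107073, -0.26107031, -0.35328353],
       [ 0.23143961,  0.12087608,  0.96531067, -0.42022977],
       [ 0.        ,  0.        ,  0.        ,  1.        ]])}
```

View pics/wrist1.png

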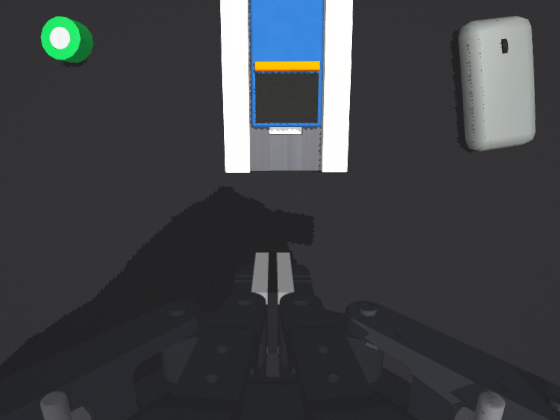

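The wrist view shows the track end at (226,173)–(347,172), the outer wall edges running to (221,0) and (353,0), the rib's rear edge at row 71 (255–320), and the carrier tail edge at row 127 (252–322). The fingers are shut and in line with the track.

```bash
python3 - <<'E'
from h import *
c=camera_info("wrist"); c["extrinsics"]=np.load("wc.npy")
P={k:ray(c,np.array(uv,float),z) for k,uv,z in (("nl",(226,173),.03),("nr",(347.5,172),.03),("fl",(221.5,1),.03),("fr",(353,1),.03),("rl",(255,71),.040),("rr",(320,71),.040),("tl",(252,127),.038),("tr",(322,127),.038))}
for k,v in P.items(): print(k,v.round(4))
yl=[np.arctan2(*(P[a]-P[b])[::-1]) for a,b in(("fl","nl"),("fr","nr"))]; yn=np.arctan2(*(P["nl"]-P["nr"])[::-1])-np.pi/2
print("yaws",yl,yn,"width",np.linalg.norm(P["nl"]-P["nr"]))
yaw=np.mean(yl); m=(P["nl"]+P["nr"])/2; u=np.array([np.cos(yaw),np.sin(yaw)]); v=np.array([-u[1],u[0]])
o=m+.1225*u; print("origin",o,"old",np.load("track.npy"))
p=np.r_[o,yaw]; np.save("track2.npy",p)
for k,q in P.items(): print(k,((q-o)@u).round(4),((q-o)@v).round(4))
E
```

```text
nl [ 0.4957 -0.0694]
nr [ 0.5402 -0.1495]
fl [ 0.6018 -0.0116]
fr [ 0.6455 -0.0914]
rl [ 0.5705 -0.0551]
rr [ 0.5919 -0.0942]
tl [ 0.5358 -0.0709]
tr [ 0.5596 -0.1147]
yaws [np.float64(0.49856804138722954), np.float64(0.5039677851207811)] 0.5065749261071675 width 0.0916280339089448
origin [ 0.62537688 -0.05054816] old [ 0.62532937 -0.05201864  0.49820641]
nl -0.1227 0.0458
nr -0.1223 -0.0458
fl -0.0019 0.0455
fr -0.002 -0.0455
rl -0.0503 0.0224
rr -0.0503 -0.0222
tl -0.0884 0.0252
tr -0.0885 -0.0246
```

```bash
python3 - <<'E'
from h import *
p=np.load("track2.npy"); go(T(p,[-.064,0,.055])[0],p[2])
E
```

```text
tool mm [ 77.3   8.6 115.3] rot [-0.0016  0.0015 -0.007 ]
```

Call:
arm_command(deltas=[1,26,3,10,0,0,-0.006,1,26,3,20,0,0,0,1,25,2.5,30,0,0,0,1,0,0,30,0,0,0,1,0,0,20,0,0,0])

```text
clock: 2.02
tcp_pos: [0.569, -0.0836, 0.0606]
eef_rot: [3.045, 0.772, -0.001]
contact_force: [-0.4, 0.1, 0.1]
opening: -0.0001
```

Call:
arm_command(deltas=[1,0,0,5,0,0,0,1,0,0,0,0,0,0,1,0,0,0,0,0,0,1,0,0,0,0,0,0,1,0,0,0,0,0,0])

```text
clock: 2.65
tcp_pos: [0.5695, -0.0825, 0.0566]
eef_rot: [3.044, 0.774, 0.001]
contact_force: [-0.3, -0.1, -0.2]
opening: 0.0002
```

```bash
cat >> h.py <<'E'
def st():
    o=get_obs(); p=np.load("track2.npy"); d=o["tcp_pos"]-np.r_[p[:2],0]; c,s=np.cos(p[2]),np.sin(p[2]); f=o["contact_force"]
    print("t %.2f"%o["clock"],"track mm",np.round([1e3*(c*d[0]+s*d[1]),1e3*(-s*d[0]+c*d[1]),1e3*d[2]],1),"F along,across,up",np.round([c*f[0]+s*f[1],-s*f[0]+c*f[1],f[2]],1))
E
python3 -c "
from h import *
st();p=np.load('track2.npy');go(T(p,[-.064,0,.042])[0],p[2])"
```

```text
t 2.65 track mm [-64.3  -1.2  56.6] F along,across,up [-0.3  0.1 -0.2]
tool mm [ 0.3 -1.2 14.6] rot [ 0.0004 -0.0004 -0.0034]
```

Call:
arm_command(deltas=[1,0,-1,10,0,0,-0.003,1,0,0,5,0,0,0,1,0,0,3,0,0,0,1,0,0,2,0,0,0,1,0,0,0,0,0,0])

```text
clock: 3.28
tcp_pos: [0.5689, -0.0815, 0.0364]
eef_rot: [3.044, 0.778, -0.0]
contact_force: [-1.4, -0.2, 5.0]
opening: 0.0002
```

Call:
arm_command(deltas=[1,0,0,1,0,0,0,1,0,0,1,0,0,0,1,0,0,1,0,0,0,1,0,0,0,0,0,0,1,0,0,0,0,0,0])

```text
clock: 3.9
tcp_pos: [0.569, -0.0816, 0.0337]
eef_rot: [3.043, 0.778, 0.001]
contact_force: [-2.5, 0.9, 7.2]
opening: -0.0001
```

```bash
python3 -c "
from h import *
st()
cv2.imwrite('pics/wrist2.png',get_image('wrist'));"
```

```text
t 3.90 track mm [-64.3  -0.2  33.7] F along,across,up [-1.7  1.9  7.2]
```

View pics/wrist2.png

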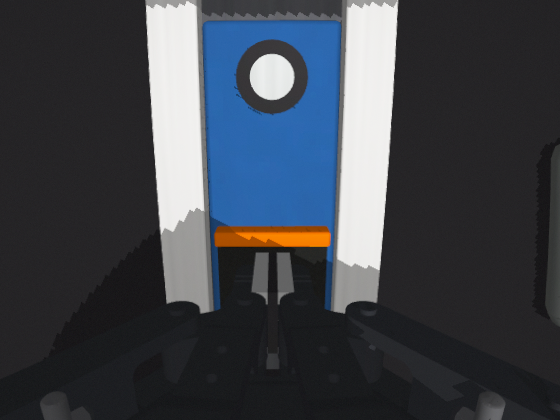

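The fingertips (front edge about row 252) are centred on the black pad, just behind the rib (rear edge row 247). The carrier is straight in the channel and partly pressed down, so I'll press on.

Call:
arm_command(deltas=[1,0,0,1,0,0,0,1,0,0,1,0,0,0,1,0,0,0.5,0,0,0,1,0,0,0,0,0,0,1,0,0,0,0,0,0])

```text
clock: 4.58
tcp_pos: [0.5693, -0.0817, 0.032]
eef_rot: [3.043, 0.778, 0.002]
contact_force: [-5.4, 1.0, 18.7]
opening: 0.0002
```

```bash
python3 -c "
from h import *
st()"
```

```text
t 4.58 track mm [-64.2  -0.4  32. ] F along,across,up [-4.2  3.4 18.7]
```

Call:
arm_command(deltas=[1,0,0,0.5,0,0,0,1,0,0,0.3,0,0,0,1,0,0,0,0,0,0,1,0.5,0,0,0,0,0,1,0.5,0,0,0,0,0])

```text
clock: 5.2
tcp_pos: [0.5706, -0.0817, 0.0319]
eef_rot: [3.041, 0.778, 0.003]
contact_force: [-7.1, -1.6, 28.4]
opening: -0.0001
```

```bash
python3 -c "
from h import *
st()"
```

```text
t 5.20 track mm [-63.1  -1.   31.9] F along,across,up [-7.   2.  28.4]
```

Call:
arm_command(deltas=[1,2,-0.2,0,0,0,0,1,2,-0.2,0,0,0,0,1,2,0,0,0,0,0,1,2,0,0,0,0,0,1,2,0,0,0,0,0])

```text
clock: 5.82
tcp_pos: [0.5794, -0.0769, 0.0319]
eef_rot: [3.041, 0.777, 0.003]
contact_force: [-6.5, -3.3, 25.7]
opening: 0.0002
```

```bash
python3 -c "
from h import *
st()
cv2.imwrite('pics/wrist3.png',get_image('wrist'));"
```

```text
t 5.83 track mm [-53.   -1.   31.9] F along,across,up [-7.3  0.3 25.7]
```

View pics/wrist3.png

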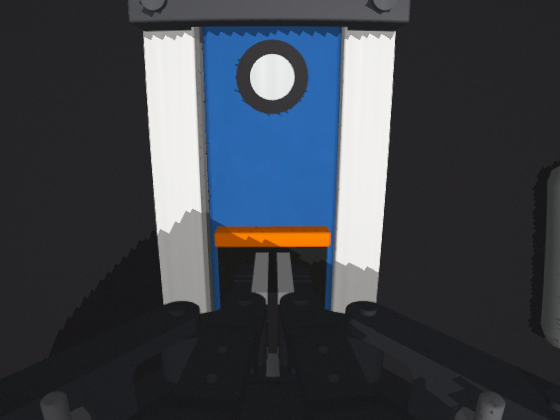

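The carrier has moved about 11 mm with the fingers (rib edge still at row 247), and its nose is now entering under the bridge at the top. The force is steady at about 26 N, so I'll keep pushing.

Call:
arm_command(deltas=[1,3,-0.2,0,0,0,0,1,3,0,0,0,0,0,1,3,0,0,0,0,0,1,3,0,0,0,0,0,1,3,0,0,0,0,0])

```text
clock: 6.5
tcp_pos: [0.5925, -0.0694, 0.032]
eef_rot: [3.041, 0.777, 0.003]
contact_force: [-6.4, -3.5, 25.6]
opening: -0.0001
```

```bash
python3 -c "
from h import *
st()"
```

```text
t 6.50 track mm [-37.9  -0.8  32. ] F along,across,up [-7.3 -0.  25.6]
```

Call:
arm_command(deltas=[1,3,0,0,0,0,0,1,3,0,0,0,0,0,1,3,0,0,0,0,0,1,3,0,0,0,0,0,1,3,0,0,0,0,0])

```text
clock: 7.12
tcp_pos: [0.6054, -0.0623, 0.0319]
eef_rot: [3.041, 0.777, 0.003]
contact_force: [-10.9, -5.7, 27.4]
opening: 0.0
```

```bash
python3 -c "
from h import *
st()"
```

```text
t 7.12 track mm [-23.2  -0.7  31.9] F along,across,up [-12.3   0.3  27.4]
```

Call:
arm_command(deltas=[1,3,0,0,0,0,0,1,3,0,0,0,0,0,1,3,0,0,0,0,0,1,3,0,0,0,0,0,1,3,0,0,0,0,0])

```text
clock: 7.75
tcp_pos: [0.618, -0.0553, 0.0319]
eef_rot: [3.041, 0.777, 0.001]
contact_force: [-10.9, -5.7, 26.9]
opening: -0.0001
```

```bash
python3 -c "
from h import *
st()
cv2.imwrite('pics/wrist4.png',get_image('wrist'))"
```

```text
t 7.75 track mm [-8.8 -0.6 31.9] F along,across,up [-12.3   0.2  26.9]
```

View pics/wrist4.png

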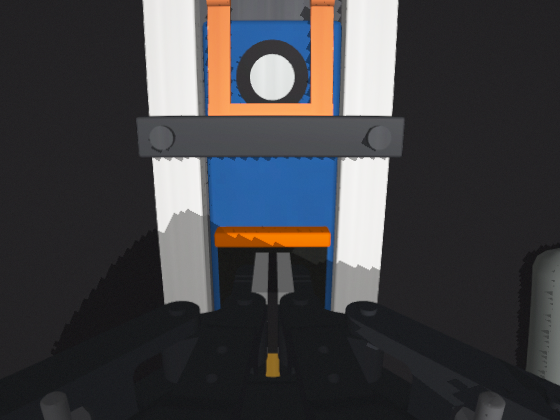

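The carrier is still carried with the fingers; the leaf prongs ride on its nose, with its nose edge at row 22. About 16 mm remain.

Call:
arm_command(deltas=[1,3,0,0,0,0,0,1,3,0,0,0,0,0,1,3,0,0,0,0,0,1,2,0,0,0,0,0,1,1,0,0,0,0,0])

```text
clock: 8.43
tcp_pos: [0.6285, -0.0495, 0.0319]
eef_rot: [3.041, 0.777, 0.001]
contact_force: [-10.3, -6.2, 25.9]
opening: 0.0002
```

```bash
python3 -c "
from h import *
st()"
```

```text
t 8.43 track mm [ 3.2 -0.6 31.9] F along,across,up [-12.   -0.5  25.9]
```

Call:
arm_command(deltas=[1,1,0,0,0,0,0,1,1,0,0,0,0,0,1,1,0,0,0,0,0,1,1,0,0,0,0,0,1,0.5,0,0,0,0,0])

```text
clock: 9.05
tcp_pos: [0.6325, -0.0473, 0.0319]
eef_rot: [3.041, 0.777, 0.001]
contact_force: [-10.1, -5.2, 26.1]
opening: 0.0001
```

```bash
python3 -c "
from h import *
st()"
```

```text
t 9.05 track mm [ 7.8 -0.6 31.9] F along,across,up [-11.4   0.3  26.1]
```

Call:
arm_command(deltas=[1,0.6,0,0,0,0,0,1,0.6,0,0,0,0,0,1,0.6,0,0,0,0,0,1,0.6,0,0,0,0,0,1,0.6,0,0,0,0,0])

```text
clock: 9.68
tcp_pos: [0.635, -0.0459, 0.0319]
eef_rot: [3.041, 0.777, 0.001]
contact_force: [-12.8, -7.4, 28.6]
opening: -0.0002
```

```bash
python3 -c "
from h import *
st()"
```

```text
t 9.68 track mm [10.6 -0.5 31.9] F along,across,up [-14.7  -0.3  28.6]
```

Call:
arm_command(deltas=[1,0.6,0,0,0,0,0,1,0.6,0,0,0,0,0,1,0.4,0,0,0,0,0,1,0,0,0,0,0,0,1,0,0,0,0,0,0])

```text
clock: 10.3
tcp_pos: [0.635, -0.0458, 0.0319]
eef_rot: [3.04, 0.776, -0.003]
contact_force: [-19.2, -11.2, 32.5]
opening: 0.0001
```

```bash
python3 -c "
from h import *
st()
a=get_image('wrist');b=get_image('side')[225:365,205:395]
b=cv2.resize(b,None,fx=3,fy=3,interpolation=cv2.INTER_CUBIC)
a=a[:,130:]
a=a[:,:230+50]
cv2.imwrite('pics/both5.png',np.hstack([cv2.resize(a,None,fx=.999,fy=1),cv2.resize(b,(520,420*520//570)) if 0 else b[:, :515]])[:, :800])"
```

```text
t 10.30 track mm [10.7 -0.5 31.9] F along,across,up [-22.2  -0.6  32.5]
```

View pics/both5.png

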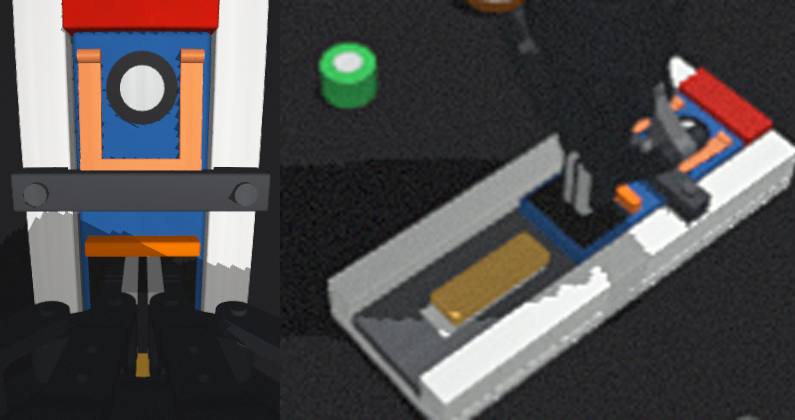

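The carrier's nose is against the red stop (row 30). Travel stopped at 10.7 mm while the push rose from 12 N to 22 N. The brass pad has sprung up clear behind the tail. I'll ease the push a little and lift straight off.

Call:
arm_command(deltas=[1,-0.5,0,0,0,0,0,1,-0.3,0,-0.5,0,0,0,1,0,0,-1,0,0,0,1,0,0,-2,0,0,0,1,0,0,-5,0,0,0])

```text
clock: 11.02
tcp_pos: [0.6345, -0.0446, 0.0379]
eef_rot: [-3.043, -0.778, 0.004]
contact_force: [-1.5, -0.3, -1.4]
opening: -0.0003
```

Call:
arm_command(deltas=[1,0,0,-10,0,0,0,1,0,0,-20,0,0,0,1,0,0,-30,0,0,0,1,-20,0,-30,0,0,0,1,-40,0,-30,0,0,0])

```text
clock: 11.65
tcp_pos: [0.5834, -0.0731, 0.16]
eef_rot: [3.043, 0.78, 0.003]
contact_force: [-0.1, -1.1, 1.0]
opening: -0.0
```

Call:
arm_command(deltas=[1,-50,0,-20,0,0,0,1,-50,0,0,0,0,0,1,-40,0,0,0,0,0,1,0,0,0,0,0,0,1,0,0,0,0,0,0])

```text
clock: 12.28
tcp_pos: [0.4609, -0.1405, 0.1792]
eef_rot: [3.043, 0.778, 0.002]
contact_force: [0.5, -0.7, 0.0]
opening: -0.0003
```

```bash
python3 -c "
from h import *
st()
b=get_image('side')[225:365,205:395]; t=get_image('top')[145:275,275:390]
b=cv2.resize(b,None,fx=2.5,fy=2.5,interpolation=cv2.INTER_CUBIC);t=cv2.resize(t,None,fx=2.69,fy=2.6923,interpolation=cv2.INTER_CUBIC)[:350]
cv2.imwrite('pics/both6.png',np.hstack([b,t])[:, :800])"
```

```text
t 12.28 track mm [-187.5    0.2  179.2] F along,across,up [ 0.1 -0.9  0. ]
```

View pics/both6.png

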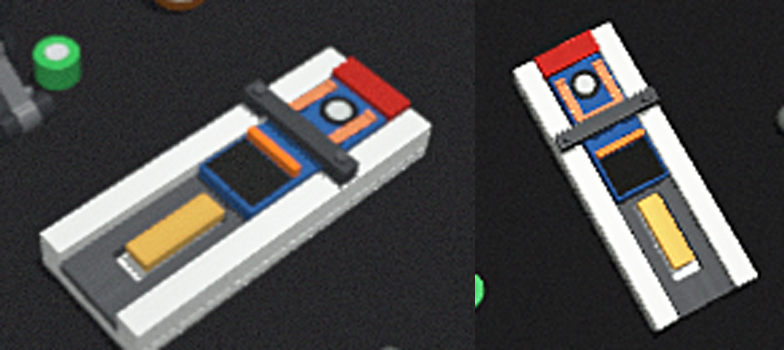

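Both views show the carrier flat with its nose at the red stop. The brass pad is up behind its tail, and the gripper is clear of everything. I'm handing in.

```bash
python3 -c "
from station import *
print(close_job())"
```

```text
the job is handed in; nothing more can be done
None
```

The carrier is home against the red end stop, lying flat, and the brass lift pad has sprung up behind its tail. The job was handed in at about 12.4 s of the 35 s allowed.

- **How it was done:** With the fingers shut, I pressed the tail pad down until the tip stood 32 mm above the counter, which is flat on the bed. I then pushed the carrier about 74 mm under the bridge and leaf spring while pressing with 26–32 N, and lifted straight off.
- **Reaching the stop:** The fingertips stopped advancing while the push rose from about 12 N to 22 N.
- **After release:** Side and top pictures show the nose at the red stop, the leaf prongs on the carrier and the brass pad up clear of the tail. Contact force was about zero with the arm well clear. The green puck stood where it was; I did not check the bottle and mouse closely at the end, but the arm never went near them.
- **Measurements that disagreed:** The top and side cameras gave track positions about 2 mm and 0.02 rad apart, so I used the wrist camera's fit. It put the carrier about 71.5 mm short of home rather than the stated 75 mm. The fingers went about 2 mm further than that, probably by slipping slightly on the pad.

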